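# Switch the water-sampling selector to the blue cup

## Robot

A 6-joint arm with a two-finger parallel gripper is mounted at the origin on the work surface. World frame = base frame: x ahead of the robot, y to its left, z up, the work surface at z = 0. Lengths are in mm, angles in degrees, forces in N, time in s.
With the tool pointing down it reaches from about 275 to 1000 mm from the base axis. Payload 8.4 kg.
Tool frame: the origin (TCP) lies at the centre of the arm's flange, where the gripper is bolted on; the fingertips stand 173 mm ahead of it and the grasp point (between the pads) lies 155 mm ahead of it; x points along the fingers, z is the direction in which the jaws open and shut, and the axes are right-handed (so a half turn about x gives the same grasp; the last joint's range is limited). The gripper opens to 85 mm and grips with 20 to 120 N. Pads are 22 mm wide; open, the fingers measure 114 mm over their backs; the gripper's body (76 mm by 85 mm) begins 54 mm behind the grasp point. The pads swing forward as they close: fully open they stand 13 mm farther back than shut.
Start: joints at [70.68, 20.225, 93.587, -0, 66.188, -0.138], TCP at [205.362, 590.302, 404.681] pointing down, gripper open.
Joint ranges: [-150.9, 150.9], [-52.94, 120.26], [3.33, 152.33], [-74.26, 254.26], [0, 154.13], [-172.89, 172.89]. Speed limits (degrees/s): [127.2, 127.2, 159.86, 180, 180, 180].

## Interface

Orientations are given as [roll, pitch, yaw] about the fixed x, y, z axes, in that order (R = Rz(yaw) Ry(pitch) Rx(roll)).
In Python, from rig import * gives the robot as it stands. The module is installed in compiled form; this text tells all that it offers.
- The arm moves only by the tool step_arm, never from a script. Its argument "increments" is a list of rows, each a list of 3 entries, a list of its own where there are three numbers: the shift along the tool's x, y, z in m, then the turn, a rotation vector about the tool's x, y, z in degrees, then the finger opening in m, from 0 to 0.0854. A call has 1 to 20 rows; each row shifts and turns the commanded pose from where the row before left it, along the tool's axes as they then stand; what a row does not reach is not made up. A row lasts 1/10 s, in which the tool goes at most 50 mm and 8.59 degrees, less where a joint would pass 70% of its speed; a pose out of reach is approached as far as the arm can. A call with a gripper value outside its range is refused whole. The fingers move at their own pace and stop on an object; the grip force is fixed at half the most. Time passes only in rows, so rows that do not move let the fingers close. It gives the time, the measured TCP pose, the force and the opening at its end, in the units of the state.
- get_obs(): the state, without advancing time (a new reading comes with each control period).
- grab_frame(name): name is "scene" or "side" or "wrist"; returns a dict with "image" (480x640x3 uint8, red, green, blue), "mtx" (3x3 intrinsics, pixels), "position" and "rotation" of the camera in the world. Camera axes: x right, y down, z forward; pixel columns grow to the right and rows downward; lengths in mm; the calibration is good to about 2 mm. A picture is of the moment at which its call begins. There is no depth.
- sign_off(): hands the job in, once; it reports no verdict.
Trained networks look in the newest picture that a camera, given by its name, has taken for a name from the list of things; names that differ only in an ending like _2 or _b are one class to them, and where a whole thing is asked for, a point or a joint stands for the part that bears it (a point fixed in the world has none). Each returns a list of dicts, best first, with "conf" (0 to 1); they miss things now and then, are a little off and sometimes report something else, mostly with a low value. They report only what shows in the picture. A call takes as long as a camera call. They do not tell look-alikes from the thing itself.
- look_for(target, camera): "bbox" ([centre column, centre row, width, height] in pixels, round what is visible of it).
- outline_of(target, camera): "mask" (480x640 bool, what is visible of it) and "bbox" ([centre column, centre row, width, height] in pixels, round what is visible of it).
- pinpoint(target, camera): "point" ([column, row] in pixels: a listed point, or the origin of a listed thing).
The state is a dict: "t": time; "joints": joint angles; "qvel": joint speeds; "joint_torque": joint torques, N m; "tool_pos": TCP position; "ee_rot": TCP orientation; "force": force on the tool from outside, world axes, zero at the start; "wrist_torque": the same for the moment, N m; "opening": opening from 0.0 (shut) to 1.0 (fully open).
Only numpy, scipy, OpenCV 4.12 (cv2) and the standard library are available. Lean on these libraries where they do the work, as an engineer would, in place of code of your own. Each camera call takes 0.05 s, during which the arm holds its last target. There are 200 camera calls.

## Task

The sampling stand's selector knob is locked in its closed notch: pull it up against its spring, turn it round to the spout over the blue cup, feel for the notch there and let the knob snap fully down into it, then let go. The stand merely rests on its feet, so pull and turn gently: do not lift, drag or twist the stand, and leave all the cups standing where they are.

Things in the scene. Friction and masses are not known exactly. Their poses are not given: they have to be found in the camera images.
- sampler: Free-standing water-sampling stand, 1.8 to 2.5 kg, just resting on four rubber feet 52 mm from its axis: dark round base 128 mm wide, column 36 mm, white valve body 92 mm wide from 82 to 125 mm height. Steel spouts 10 mm thick, 104 mm high, turn down 90 mm out, at +37, +74, -37, -74 degrees from its x axis (+ anticlockwise from above). Origin on its axis at bench level, x to the closed mark, z up.
- closed_mark (a point): Red mark on the valve body's rim, 47 mm out from the stand's axis along the stand's x axis, 118 mm up. The knob starts here, down in the closed notch, which stands exactly at the mark.
- ring_top (a point): Steel index ring on the valve body round the knob, 31 to 45 mm from the axis; this point is on the axis at its top face, 133 mm up. It has a notch per spout, but it is clamped as clocked to the rotor inside: its four notches lie together 4 to 11 degrees to one side of the spouts' lines, differently on each stand, and are to be found by feel. The ring itself cannot be turned.
- tooth_tip (a point): Underside of the brass index tooth under the knob's pointer, 38 mm from the axis; it turns and lifts with the knob. The tooth reaches from 30 to 45 mm from the axis and tapers from 6.2 mm to 4.6 mm wide at the tip. Down, it sits 7 mm deep in a notch 7.4 mm wide: it drops in only within about 2 degrees of the notch's middle; once down the knob turns no more than about 1 degree either way.
- knob_grip (a point): Black pull-to-turn selector knob; this point is on its upright axis (the stand's axis), 160 mm up when the knob is fully down. x is the pointer direction (red stripe), z up. The part to grip is an upright bar 56 mm long along x, 13 mm thick along y, from 138 to 174 mm height; below it a round flange 60 mm wide, from 126 to 138 mm height.
- knob_top (a point): Centre of the knob's top face, 174 mm up when down. The knob lifts 12 mm to a hard stop against a spring: 5 N at first, 9 N at the stop. From 7 mm up it turns freely, to 95 degrees either side of closed. Let go between notches it rides on the ring, 7 mm up, and still turns easily (about 0.1 N m) until it snaps down over a notch. Turned on when down (above about 0.4 N m) it twists the whole stand.
- inlet_tip (a point): Outer end of the brass inlet stub, 80 mm from the stand's axis on the side opposite the closed mark, 104 mm up; it stays with the stand.
- blue_cup_mid (a point): The blue sample cup: empty, open, light plastic (50 g), 44 mm across the rim, 60 mm high, standing loose on the bench under one of the four spouts, 90 mm from the stand's axis (to about 4 mm). This point is on its axis half-way up. Its spout is the one to select.
- white_cup_mid (a point): The white sample cup: empty, open, light plastic (50 g), 44 mm across the rim, 60 mm high, standing loose on the bench under one of the four spouts, 90 mm from the stand's axis (to about 4 mm). This point is on its axis half-way up.
- yellow_cup_mid (a point): The yellow sample cup: empty, open, light plastic (50 g), 44 mm across the rim, 60 mm high, standing loose on the bench under one of the four spouts, 90 mm from the stand's axis (to about 4 mm). This point is on its axis half-way up.
- green_cup_mid (a point): The green sample cup: empty, open, light plastic (50 g), 44 mm across the rim, 60 mm high, standing loose on the bench under one of the four spouts, 90 mm from the stand's axis (to about 4 mm). This point is on its axis half-way up.
Things that resemble listed ones, but are neither listed nor needed, are in the scene too. What is shaped like the part that bears white_cup_mid but red is not meant.

How it is judged (in metres and radians):
On the way, in this order (a step that is already met when the one before it is completed fails the run):
1. the knob is pulled clear of the closed notch (up by more than 6.5 mm) (z of knob_grip in the frame of sampler above 0.1665 m), for 0.1 s.
2. the knob's pointer is turned to the blue cup (y of blue_cup_mid in the frame of knob_grip between -0.029 and 0.029 m and x of blue_cup_mid in the frame of knob_grip above 0.05 m), for 0.1 s.
At the end, for the whole second after the job is handed in: the knob is fully down (within 2 mm) in the notch of the blue cup's spout, its pointer towards the blue cup (the cup's axis less than 29 mm beside the pointer's line), the stand at rest on its feet and all cups standing upright, nothing touched (all of step 2 and z of knob_grip in the frame of sampler below 0.162 m and angle between sampler's own z axis and vertical below 0.03 rad and linear speed of sampler below 0.01 m/s and height (world z) of sampler below 0.002 m and angle between each of blue_cup_mid, white_cup_mid, yellow_cup_mid, green_cup_mid's own z axis and vertical below 0.1 rad).
It fails at once if the stand is shifted by more than 8 mm or lifted off its feet by more than 3 mm (distance of sampler from where it was at the start of the episode above 0.008 m or height (world z) of sampler above 0.003 m).
It fails at once if the stand is twisted or tipped on the bench (inlet tip moved more than 12 mm, or tilted more than 3 degrees) (distance of inlet_tip from where it was at the start of the episode above 0.012 m or angle between sampler's own z axis and vertical above 0.052 rad).
It fails at once if a cup is shifted by more than 8 mm (distance of any of blue_cup_mid, white_cup_mid, yellow_cup_mid, green_cup_mid from where it was at the start of the episode above 0.008 m).
It also fails if it takes over 48 s, if anything falls off the work surface, if the arm or the gripper's body presses on something with over 40 N, if the wrist force passes 120 N, or if a joint passes its speed limit or range.

## Working session

There is one attempt and no reset: what is moved stays moved. The work goes in short steps, Python scripts to look and compute and a tool call to move; the robot and the scene stay as the last step left them, time stands still between calls to the robot, and variables do not carry over. Pictures are saved under pics/ and viewed, about 8 in all and at most 12, crops included, and the job is handed in when it is done.

Besides the shell and the picture viewer there is one more tool, called as a command line: name --argument value ..., lists and objects as JSON in quotes. step_arm: Moves the arm, as the interface text tells. Its arguments: {"type":"object","properties":{"increments":{"type":"array"}},"required":["increments"]}

```bash
mkdir -p pics
cat > h.py <<'E'
from rig import *
import numpy as np, cv2
def ray(f,p):
    K=np.array(f["mtx"]);R=np.array(f["rotation"]);d=R@np.linalg.inv(K)@[p[0],p[1],1.];return np.array(f["position"],float),d/np.linalg.norm(d)
def onz(f,p,z):
    o,d=ray(f,p);return o+d*(z-o[2])/d[2]
def tri(rs):
    A=sum(np.eye(3)-np.outer(d,d) for o,d in rs);b=sum((np.eye(3)-np.outer(d,d))@o for o,d in rs);return np.linalg.solve(A,b)
Z=dict(closed_mark=118,ring_top=133,tooth_tip=126,knob_grip=160,knob_top=174,inlet_tip=104,blue_cup_mid=30,white_cup_mid=30,yellow_cup_mid=30,green_cup_mid=30)
E
python3 - <<'E'
from h import *
ims=[]
F={}
for c in("scene","side","wrist"):
    f=grab_frame(c);F[c]=f;cv2.imwrite(f"pics/{c}0.png",f["image"][:,:,::-1])
    print(c,np.round(f["position"]))
for n in Z:
    for c in F:
        print(n,c,[(np.round(r["point"]).tolist(),round(r["conf"],2),np.round(onz(F[c],r["point"],Z[n])[:2],1).tolist()) for r in pinpoint(n,c)[:3]])
print(get_obs())
E
```

```text
scene [1213.  201.  570.]
side [395. 509. 569.]
wrist [139. 613. 373.]Traceback (most recent call last):
  File "<stdin>", line 9, in <module>
  File "h.py", line 6, in onz
    o,d=ray(f,p);return o+d*(z-o[2])/d[2]
                                     ~^^^
IndexError: invalid index to scalar variable.
```

```bash
sed -i 's/R=np.array(f\["rotation"\]);/R=Rot(f["rotation"]);/' h.py
cat >> h.py <<'E'
from scipy.spatial.transform import Rotation
def Rot(r): return Rotation.from_euler('xyz',r,degrees=True).as_matrix()
E
python3 - <<'E'
from h import *
F={}
for c in("scene","side","wrist"):
    f=grab_frame(c);F[c]=f
    print(c,np.round(f["position"]),f["rotation"])
for n in Z:
    for c in F:
        print(n,c,[(np.round(r["point"]).tolist(),round(r["conf"],2),np.round(onz(F[c],r["point"],Z[n])[:2],1).tolist()) for r in pinpoint(n,c)[:3]])
print(get_obs())
cv2.imwrite("pics/a.png",np.hstack([cv2.resize(F[c]["image"],(400,300)) for c in("scene","side")])[:,:,::-1])
E
```

```text
scene [1213.  201.  570.] [-125.18587104    0.92677805  104.46369553]
side [395. 509. 569.] [-130.79619523    1.17290254 -154.42881021]
wrist [140. 614. 374.] [1.63740372e+02 2.34080348e-02 7.07963253e+01]
closed_mark scene [([301.0, 244.0], 0.61, [598.7, 6.5])]
closed_mark side [([350.0, 231.0], 0.74, [601.7, 10.2])]
closed_mark wrist []
ring_top scene [([325.0, 228.0], 0.95, [566.8, 37.6])]
ring_top side [([366.0, 242.0], 0.92, [563.9, 40.0]), ([350.0, 229.0], 0.38, [595.1, 23.1])]
ring_top wrist []
tooth_tip scene [([306.0, 242.0], 0.9, [604.4, 16.6])]
tooth_tip side [([352.0, 229.0], 0.96, [597.4, 13.9]), ([367.0, 219.0], 0.7, [585.1, -18.4])]
tooth_tip wrist []
knob_grip scene [([326.0, 215.0], 0.92, [571.6, 40.5])]
knob_grip side [([367.0, 228.0], 0.92, [563.1, 41.6])]
knob_grip wrist []
knob_top scene []
knob_top side [([368.0, 220.0], 0.66, [562.8, 39.9])]
knob_top wrist []
inlet_tip scene [([365.0, 226.0], 0.62, [501.1, 94.2])]
inlet_tip side [([393.0, 291.0], 0.78, [505.7, 86.9])]
inlet_tip wrist []
blue_cup_mid scene [([288.0, 260.0], 0.76, [536.2, -40.6])]
blue_cup_mid si
[... 650 characters left out ...]
0.36, [601.0, -66.8])]
green_cup_mid wrist []
{'t': 1.85, 'joints': array([ 7.06803351e+01,  2.02247324e+01,  9.35876926e+01,  3.01300265e-05,
        6.61896677e+01, -1.37764349e-01]), 'qvel': array([-0.10164705,  0.09313213,  0.00674683, -0.04783432, -0.00521554,
       -0.02655287]), 'joint_torque': array([ 1.06210042e-03, -6.05160213e+01, -3.42436516e+01, -1.00469904e-05,
        1.12368023e-03,  2.57705682e-05]), 'tool_pos': array([205.35506835, 590.29163953, 404.68262809]), 'ee_rot': array([ 179.10758732,   89.99790709, -110.07432541]), 'force': array([-0.97472002, -0.33132772,  0.20958173]), 'wrist_torque': array([ 0.04682013, -0.03248005, -0.03770333]), 'opening': 1.0007335688544958}
```

View pics/scene0.png

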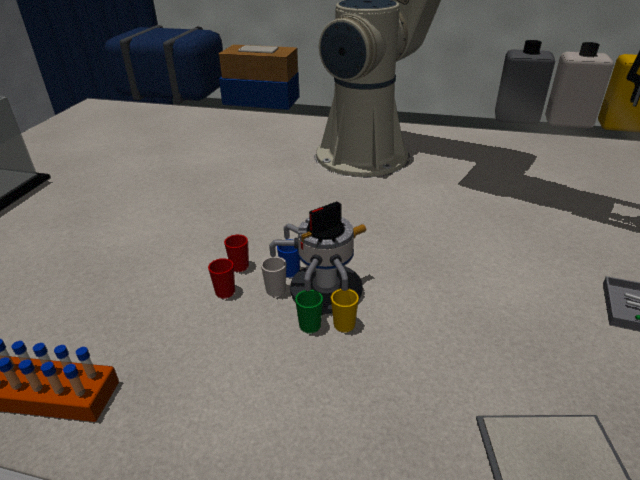

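View pics/side0.png

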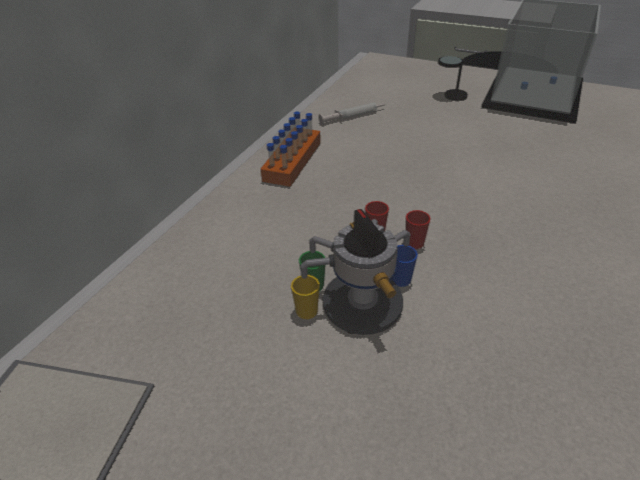

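```bash
cat >> h.py <<'E'
def plan(xy,z,ang):
    """grasp-centre target xy, TCP z, jaw direction ang(deg): increments in tool axes (m, deg)"""
    o=get_obs();R=Rot(o["ee_rot"]);x=np.array([0,0,-1.]);zz=np.array([np.cos(np.radians(ang)),np.sin(np.radians(ang)),0])
    T=np.c_[x,np.cross(zz,x),zz]
    rv=Rotation.from_matrix(R.T@T).as_rotvec(degrees=True)
    d=np.array([*xy,z])-o["tool_pos"]
    print("t",o["t"],"j",np.round(o["joints"],1),"turn",np.round(rv,2),"shift before turn(mm)",np.round(R.T@d,1),"after turn",np.round(T.T@d,1),"op",round(float(o["opening"]),3),"jawang",np.degrees(np.arctan2(R[1,2],R[0,2])))
E
python3 - <<'E'
from h import *
for a in(50,-130): plan((564,41),420,a)
E
```

```text
t 1.85 j [70.7 20.2 93.6  0.  66.2 -0.1] turn [20.82 -0.    0.  ] shift before turn(mm) [ -15.3 -519.2 -401. ] after turn [ -15.3 -627.8 -190.2] op 1.001 jawang 70.81808727306452
t 1.85 j [70.7 20.2 93.6  0.  66.2 -0.1] turn [-159.18   -0.     -0.  ] shift before turn(mm) [ -15.3 -519.2 -401. ] after turn [-15.3 627.8 190.2] op 1.001 jawang 70.81808727306452
```

step_arm --increments '[[[-0.001,-0.037,-0.0287],[0,0,0],0.085],[[-0.001,-0.037,-0.0287],[0,0,0],0.085],[[-0.001,-0.037,-0.0287],[0,0,0],0.085],[[-0.001,-0.037,-0.0287],[0,0,0],0.085],[[-0.001,-0.037,-0.0287],[0,0,0],0.085],[[-0.001,-0.037,-0.0287],[0,0,0],0.085],[[-0.001,-0.037,-0.0287],[0,0,0],0.085],[[-0.001,-0.037,-0.0287],[0,0,0],0.085],[[-0.001,-0.037,-0.0287],[0,0,0],0.085],[[-0.001,-0.037,-0.0287],[0,0,0],0.085],[[-0.001,-0.037,-0.0287],[0,0,0],0.085],[[-0.001,-0.037,-0.0287],[0,0,0],0.085],[[-0.001,-0.037,-0.0287],[0,0,0],0.085],[[-0.001,-0.037,-0.0287],[0,0,0],0.085],[[0,0,0],[7,0,0],0.085],[[0,0,0],[7,0,0],0.085],[[0,0,0],[6.8,0,0],0.085],[[0,0,0],[0,0,0],0.085],[[0,0,0],[0,0,0],0.085]]'

```text
t: 3.75
tool_pos: [562.6, 40.6, 418.7]
ee_rot: [-49.9, 90.0, 0.3]
force: [-0.8, -0.4, -0.7]
opening: 0.993
```

```bash
cat > look.py <<'E'
from h import *
import sys
F={c:grab_frame(c) for c in("wrist","scene","side")}
cv2.imwrite("pics/%s.png"%sys.argv[1],F["wrist"]["image"][:,:,::-1])
for n in Z:
    rs=[]
    for c in F:
        r=pinpoint(n,c)
        if r: rs.append((c,np.round(r[0]["point"]).tolist(),round(r[0]["conf"],2),np.round(onz(F[c],r[0]["point"],Z[n])[:2],1).tolist()))
    print(n,rs)
plan((564,41),420,50)
E
python3 look.py w1
```

```text
closed_mark [('wrist', [318.0, 291.0], 0.9, [604.5, 7.0]), ('scene', [303.0, 246.0], 0.87, [604.2, 11.1]), ('side', [353.0, 231.0], 0.71, [597.5, 8.3])]
ring_top [('wrist', [321.0, 237.0], 0.71, [568.6, 39.1]), ('scene', [324.0, 226.0], 0.56, [562.9, 36.3])]
tooth_tip [('wrist', [318.0, 285.0], 0.85, [597.6, 11.8]), ('scene', [308.0, 242.0], 0.81, [602.5, 18.7]), ('side', [352.0, 226.0], 0.77, [599.4, 6.8])]
knob_grip [('wrist', [320.0, 252.0], 0.89, [569.6, 37.2]), ('side', [365.0, 228.0], 0.86, [566.3, 42.1])]
knob_top [('wrist', [322.0, 255.0], 0.87, [568.3, 39.8]), ('scene', [323.0, 208.0], 0.88, [574.3, 36.7]), ('side', [367.0, 220.0], 0.71, [563.8, 42.0])]
inlet_tip [('wrist', [329.0, 116.0], 0.98, [509.5, 95.9]), ('scene', [366.0, 226.0], 0.91, [503.8, 95.2]), ('side', [391.0, 290.0], 0.96, [508.0, 85.6])]
blue_cup_mid [('wrist', [238.0, 227.0], 0.62, [533.4, -35.6]), ('scene', [290.0, 262.0], 0.79, [538.0, -34.9]), ('side', [403.0, 268.0], 0.66, [524.9, -34.4])]
white_cup_mid [('wrist', [269.0, 274.0], 0.79, [589.2, -45.7]), ('scene', [238.0, 251.0], 0.94, [529.0, -141.2]), ('side', [416.0, 231.0], 0.67, [533.6, -134.5])]
yellow_cup_mid [('wrist', [409.0, 235.0], 0.96, [646.3, 87.8]), ('scene', [347.0, 311.0], 0.58, [642.9, 92.1]), ('side', [308.0, 298.0], 0.65, [636.0, 88.6])]
green_cup_mid [('wrist', [375.0, 278.0], 0.86, [661.8, 34.1]), ('scene', [308.0, 313.0], 0.75, [662.3, 33.2]), ('side', [310.0, 271.0], 0.65, [660.5, 33.5])]
t 5.4 j [  4.   14.  100.3  -0.   65.6 -46. ] turn [ 0.02 -0.    0.  ] shift before turn(mm) [-1.3 -0.8  1.2] after turn [-1.3 -0.8  1.2] op 0.994 jawang 50.01610933001945
```

View pics/w1.png

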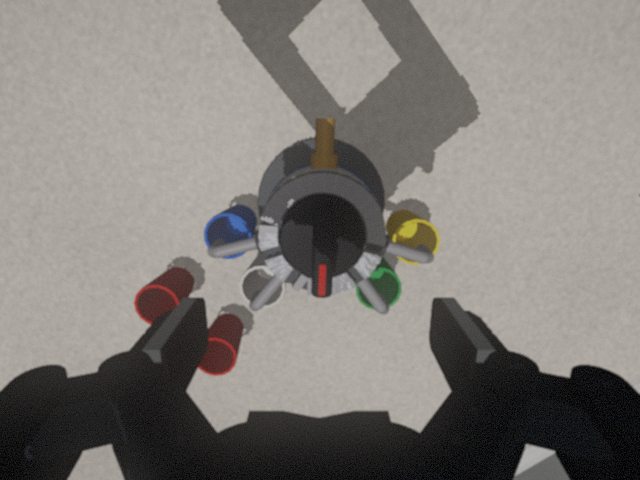

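Run:
```python
import cv2,numpy as np
im=cv2.imread("pics/w1.png")[160:310,230:420]
im=(255*(im/255.)**0.45).astype(np.uint8)
cv2.imwrite("pics/w1c.png",cv2.resize(im,None,fx=4,fy=4,interpolation=cv2.INTER_CUBIC))
```

```text
(no output)
```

View pics/w1c.png

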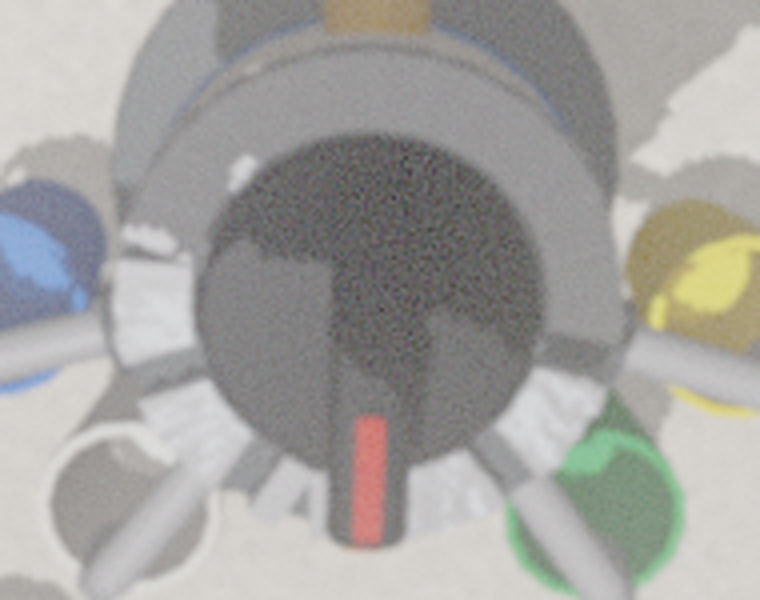

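Run:
```python
from h import *
f=grab_frame("wrist")
P=lambda u,v,z: onz(f,(230+(u+.5)/4-.5,160+(v+.5)/4-.5),z)[:2]
a,b=P(371,418,174),P(367,545,174);d=b-a;print("stripe",a,b,np.degrees(np.arctan2(d[1],d[0])))
# flange circle top z=138 r30 : left/right extents
print("flange L,R,top",P(197,300,138),P(545,300,138),(P(197,300,138)+P(545,300,138))/2,P(370,135,138))
for nm,u,v in(("blue",155,375),("white",253,465),("green",490,460),("yellow",580,350)):
    p=P(u,v,131);c=(P(197,300,138)+P(545,300,138))/2
    for c in((567,39.5),(568.5,39)):
        e=p-np.array(c);print(nm,np.round(p,1),np.hypot(*e),np.degrees(np.arctan2(e[1],e[0])))
for nm,u,v in(("bluespout",0,355),("white",100,580),("green",615,590),("yellow",755,370)):
    p=P(u,v,106);e=p-np.array((567,39.5));print("spout",nm,np.hypot(*e),np.degrees(np.arctan2(e[1],e[0])))
print(get_obs()["tool_pos"])
```

```text
stripe [572.94601088  36.28505585] [588.59565779  22.429014  ] -41.52135901558328
flange L,R,top [547.81130323  18.81606882] [586.25817469  64.62280363] [567.03473896  41.71943623] [544.94551078  59.92398044]
blue [554.5   1.8] 39.66796534164786 -108.3534425186244
blue [554.5   1.8] 39.69721687621614 -110.63613302876175
white [578.9   3.9] 37.53088614033504 -71.53917156700211
white [578.9   3.9] 36.60347915460323 -73.51887202000285
green [605.9  37.6] 38.962364413098 -2.7490301831404755
green [605.9  37.6] 37.442550376255305 -2.094868267082397
yellow [599.7  63.1] 40.35335406152503 35.75251884308971
yellow [599.7  63.1] 39.44901735324758 37.61511818263681
spout bluespout 73.0974518483281 -114.83259814775984
spout white 86.08844073616147 -78.20638380547247
spout green 87.36424968930034 -3.1687595022836756
spout yellow 80.71710445113443 33.99970220680517
[562.57600058  40.62197968 418.70379   ]
```

Run:
```python
from h import *
plan((567.3,40.8),316,48.5)
```

```text
t 5.45 j [  4.   14.  100.3  -0.   65.6 -46. ] turn [1.52 0.   0.  ] shift before turn(mm) [102.7  -3.5   3.2] after turn [102.7  -3.4   3.3] op 0.991 jawang 50.02116334996812
```

step_arm --increments '[[[0,-0.0035,0.0032],[0,0,0],0.05],[[0,0,0],[1.5,0,0],0.05],[[0.02,0,0],[0,0,0],0.05],[[0.02,0,0],[0,0,0],0.05],[[0.02,0,0],[0,0,0],0.04],[[0.02,0,0],[0,0,0],0.04],[[0.0227,0,0],[0,0,0],0.03],[[0,0,0],[0,0,0],0.03],[[0,0,0],[0,0,0],0.025],[[0,0,0],[0,0,0],0.025],[[0,0,0],[0,0,0],0.025]]'

```text
t: 6.55
tool_pos: [567.8, 40.8, 317.3]
ee_rot: [-44.5, 89.9, 4.0]
force: [-1.2, 1.1, 0.5]
opening: 0.294
```

Run:
```python
from h import *
f=grab_frame("wrist")
im=f["image"][:,:,::-1]/255.
cv2.imwrite("pics/w2.png",(255*im**0.5).astype(np.uint8))
plan((567.3,40.8),316,48.5); o=get_obs();print(o["force"],o["wrist_torque"])
```

```text
t 6.6 j [  4.   21.  105.   -0.   53.9 -44.5] turn [0.01 0.07 0.07] shift before turn(mm) [ 1.1  0.3 -0.3] after turn [ 1.1  0.3 -0.3] op 0.294 jawang 48.50707085770281
[ 0.06842951  0.03878    -0.85277506] [-0.00483781 -0.04779824 -0.00806071]
```

View pics/w2.png

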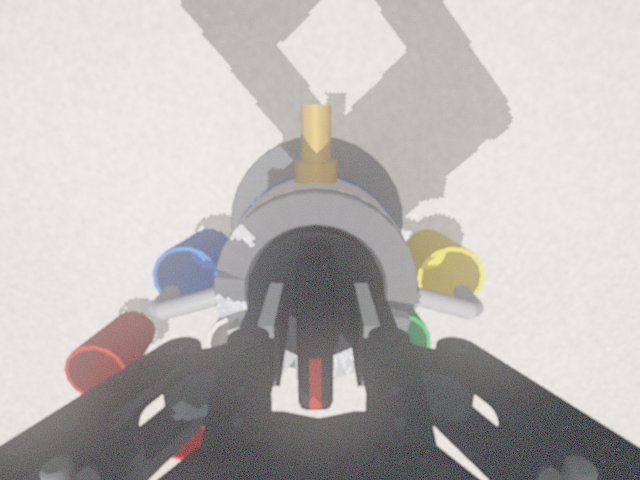

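step_arm --increments '[[[0,0,-0.001],[0,0,0],0.02],[[0,0,0],[0,0,0],0.017],[[0,0,0],[0,0,0],0.015],[[0,0,0],[0,0,0],0.014],[[0,0,0],[0,0,0],0.014]]'

```text
t: 7.1
tool_pos: [566.7, 40.1, 316.0]
ee_rot: [24.8, 90.0, 73.3]
force: [0.0, -0.3, -0.1]
opening: 0.163
```

step_arm --increments '[[[0,0,0],[0,0,0],0.012],[[0,0,0],[0,0,0],0.01],[[0,0,0],[0,0,0],0.005],[[0,0,0],[0,0,0],0.0],[[0,0,0],[0,0,0],0.0]]'

```text
t: 7.6
tool_pos: [566.7, 40.1, 316.1]
ee_rot: [-23.1, 90.0, 25.4]
force: [0.9, 1.7, 1.2]
opening: 0.14
```

Run:
```python
from h import *
plan((567.3,40.8),316,48.5); o=get_obs();print(o["force"],o["wrist_torque"],o["tool_pos"])
```

```text
t 7.6 j [  3.9  21.  105.2   0.   53.8 -44.6] turn [0.02 0.02 0.01] shift before turn(mm) [0.1 0.  0.9] after turn [0.1 0.  0.9] op 0.14 jawang 48.51653466973463
[0.91552433 1.68598044 1.17834228] [ 0.32044991 -0.15255322 -0.05694596] [566.74769223  40.14212359 316.10744294]
```

step_arm --increments '[[[-0.002,0,0],[0,0,0],0],[[-0.002,0,0],[0,0,0],0],[[-0.002,0,0],[0,0,0],0],[[0,0,0],[0,0,0],0]]'

```text
t: 8.0
tool_pos: [566.6, 40.1, 321.9]
ee_rot: [101.5, 90.0, 150.1]
force: [3.2, 2.2, -6.9]
opening: 0.143
```

step_arm --increments '[[[-0.0015,0,0],[0,0,0],0],[[-0.0015,0,0],[0,0,0],0],[[0,0,0],[0,0,0],0],[[0,0,0],[0,0,0],0]]'

```text
t: 8.4
tool_pos: [566.6, 40.1, 324.9]
ee_rot: [93.9, 90.0, 142.4]
force: [3.2, 2.8, -7.9]
opening: 0.141
```

```bash
python3 look.py w3
python3 - <<'E'
from h import *
o=get_obs();print(o["force"],o["wrist_torque"],o["tool_pos"])
E
```

```text
closed_mark [('scene', [303.0, 245.0], 0.8, [601.1, 9.7]), ('side', [353.0, 230.0], 0.82, [597.2, 6.9])]
ring_top [('scene', [325.0, 225.0], 0.7, [558.6, 36.0]), ('side', [367.0, 242.0], 0.72, [562.4, 38.7])]
tooth_tip [('scene', [306.0, 238.0], 0.65, [591.4, 11.8]), ('side', [352.0, 227.0], 0.96, [599.0, 9.7])]
knob_grip [('wrist', [317.0, 329.0], 0.59, [572.9, 35.0]), ('scene', [326.0, 210.0], 0.96, [557.3, 37.3]), ('side', [309.0, 273.0], 0.24, [596.2, 152.6])]
knob_top [('wrist', [322.0, 346.0], 0.68, [573.1, 37.4]), ('scene', [324.0, 202.0], 0.7, [553.6, 33.7]), ('side', [367.0, 214.0], 0.56, [568.7, 29.4])]
inlet_tip [('wrist', [322.0, 107.0], 0.76, [509.7, 93.8]), ('scene', [367.0, 227.0], 0.93, [505.0, 97.2]), ('side', [393.0, 292.0], 0.85, [505.2, 88.2])]
blue_cup_mid [('wrist', [208.0, 256.0], 0.77, [530.8, -36.1]), ('scene', [312.0, 310.0], 0.72, [653.2, 36.0]), ('side', [402.0, 266.0], 0.6, [527.6, -38.9])]
white_cup_mid [('wrist', [199.0, 402.0], 0.89, [615.1, -134.2]), ('scene', [222.0, 275.0], 0.96, [603.1, -141.5]), ('side', [415.0, 230.0], 0.61, [536.4, -137.6])]
yellow_cup_mid [('wrist', [436.0, 258.0], 0.76, [643.8, 89.7]), ('scene', [346.0, 314.0], 0.67, [650.2, 91.6]), ('side', [365.0, 215.0], 0.28, [633.2, -140.8])]
green_cup_mid [('wrist', [391.0, 318.0], 0.76, [660.2, 34.0]), ('scene', [310.0, 314.0], 0.87, [663.4, 36.3]), ('side', [310.0, 271.0], 0.75, [660.5, 34.7])]
t 10.05 j [  3.9  20.3 104.8  -0.   54.9 -44.6] turn [-1.48 -0.   -0.  ] shift before turn(mm) [-95.    2.6  -1.1] after turn [-95.    2.6  -1. ] op 0.144 jawang 48.518592278572335
[ 3.20456217  2.1895929  -8.05620434] [ 0.48324673 -0.53836978  0.01949001] [566.6454291   40.06646665 324.9806964 ]
```

step_arm --increments '[[[0,0,0],[4,0,0],0],[[0,0,0],[4,0,0],0],[[0,0,0],[4,0,0],0],[[0,0,0],[4,0,0],0],[[0,0,0],[4,0,0],0],[[0,0,0],[0,0,0],0]]'

```text
t: 10.65
tool_pos: [566.8, 40.2, 325.0]
ee_rot: [3.8, 90.0, 32.3]
force: [2.8, 3.7, -6.2]
opening: 0.14
```

```bash
cat > st.py <<'E'
from h import *
o=get_obs();R=Rot(o["ee_rot"]);print(o["t"],"F",np.round(o["force"],1),"Ftool",np.round(R.T@o["force"],1),"M",np.round(o["wrist_torque"],2),np.round(o["tool_pos"],2),"turned",round(48.5-np.degrees(np.arctan2(R[1,2],R[0,2])),2))
E
python3 st.py
```

```text
10.65 F [ 2.8  3.7 -6.2] Ftool [6.2 1.9 4.2] M [ 0.67 -0.59 -0.02] [566.77  40.18 325.05] turned 20.04
```

step_arm --increments '[[[0,0,0.0003],[4,0,0],0],[[0,0,0.0003],[4,0,0],0],[[0,0,0],[4,0,0],0],[[0,0,0],[4,0,0],0],[[0,0,0],[4,0,0],0],[[0,0,0],[4,0,0],0],[[0,0,0],[4,0,0],0],[[0,0,0],[4,0,0],0],[[0,0,0],[0,0,0],0],[[0,0,0],[0,0,0],0]]'

```text
t: 11.65
tool_pos: [567.3, 40.4, 325.1]
ee_rot: [18.3, 90.0, 15.0]
force: [4.0, 2.5, -7.5]
opening: 0.143
```

```bash
python3 st.py
```

```text
11.65 F [ 4.   2.5 -7.5] Ftool [7.5 2.7 3.8] M [ 0.64 -0.66 -0.02] [567.3   40.35 325.05] turned 51.81
```

step_arm --increments '[[[0,0,0],[4,0,0],0],[[0,0,0],[4,0,0],0],[[0.001,0,0],[0,0,0],0],[[0.001,0,0],[0,0,0],0],[[0.0005,0,0],[0,0,0],0],[[0,0,0],[0,0,0],0]]'

```text
t: 12.25
tool_pos: [567.4, 40.4, 323.0]
ee_rot: [18.0, 90.0, 6.6]
force: [2.9, 3.6, -1.7]
opening: 0.144
```

```bash
python3 st.py
```

```text
12.25 F [ 2.9  3.6 -1.7] Ftool [1.7 4.1 2.1] M [ 0.59 -0.47  0.02] [567.43  40.36 323.02] turned 59.87
```

step_arm --increments '[[[0.0004,0,0],[0,0,0],0],[[0,0,0],[1.5,0,0],0],[[0,0,0],[0,0,0],0]]'

```text
t: 12.55
tool_pos: [567.6, 40.4, 322.8]
ee_rot: [16.7, 89.9, 3.7]
force: [3.2, 4.0, 5.8]
opening: 0.142
```

step_arm --increments '[[[0,0,0],[1.5,0,0],0],[[0,0,0],[0,0,0],0]]'

```text
t: 12.75
tool_pos: [567.7, 40.4, 322.8]
ee_rot: [18.7, 89.9, 4.2]
force: [3.4, 3.4, 4.6]
opening: 0.14
```

step_arm --increments '[[[0,0,0],[1.5,0,0],0],[[0,0,0],[0,0,0],0]]'

```text
t: 12.95
tool_pos: [567.7, 40.4, 322.7]
ee_rot: [20.5, 89.9, 4.5]
force: [4.0, 4.0, 5.1]
opening: 0.145
```

step_arm --increments '[[[0,0,0],[1,0,0],0],[[0,0,0],[0,0,0],0]]'

```text
t: 13.15
tool_pos: [567.6, 40.4, 322.7]
ee_rot: [22.6, 89.9, 5.6]
force: [3.1, 4.8, 4.5]
opening: 0.144
```

step_arm --increments '[[[0,0,0],[1,0,0],0],[[0,0,0],[0,0,0],0]]'

```text
t: 13.35
tool_pos: [567.6, 40.4, 322.5]
ee_rot: [24.9, 89.9, 6.9]
force: [3.8, 3.5, 2.1]
opening: 0.139
```

step_arm --increments '[[[0,0,0],[1,0,0],0],[[0,0,0],[0,0,0],0]]'

```text
t: 13.55
tool_pos: [567.3, 40.3, 321.8]
ee_rot: [15.9, 90.0, -3.1]
force: [5.9, 2.9, -6.4]
opening: 0.138
```

```bash
python3 st.py
```

```text
13.55 F [ 5.9  2.9 -6.4] Ftool [6.4 4.7 4.6] M [ 0.71 -1.18 -0.09] [567.26  40.32 321.79] turned 67.51
```

step_arm --increments '[[[0.001,0,0],[0.5,0,0],0],[[0.001,0,0],[0.5,0,0],0],[[0,0,0],[0,0,0],0]]'

```text
t: 13.85
tool_pos: [567.3, 40.3, 319.4]
ee_rot: [18.5, 90.0, -1.5]
force: [6.2, 3.6, -5.6]
opening: 0.142
```

```bash
python3 st.py
```

```text
13.85 F [ 6.2  3.6 -5.6] Ftool [5.6 5.5 4.6] M [ 0.7  -1.11  0.  ] [567.34  40.29 319.37] turned 68.49
```

step_arm --increments '[[[0.001,0,0],[0,0,0],0],[[0.001,0,0],[0,0,0],0],[[0.0012,0,0],[0,0,0],0],[[0,0,0],[0,0,0],0]]'

```text
t: 14.25
tool_pos: [567.3, 40.3, 316.3]
ee_rot: [27.1, 90.0, 7.1]
force: [4.9, 3.0, -5.3]
opening: 0.139
```

```bash
python3 st.py
```

```text
14.25 F [ 4.9  3.  -5.3] Ftool [5.3 4.5 3.6] M [ 0.61 -1.11  0.02] [567.34  40.33 316.26] turned 68.48
```

step_arm --increments '[[[0,0,0],[0,0,0],0.016],[[0,0,0],[0,0,0],0.025],[[0,0,0],[0,0,0],0.035],[[0,0,0],[0,0,0],0.05],[[-0.01,0,0],[0,0,0],0.05],[[-0.02,0,0],[0,0,0],0.05],[[-0.03,0,0],[0,0,0],0.05],[[-0.04,0,0],[0,0,0],0.08],[[0,0,0],[0,0,0],0.08],[[0,0,0],[0,0,0],0.08]]'

```text
t: 15.25
tool_pos: [567.3, 40.3, 418.5]
ee_rot: [22.7, 89.8, 2.7]
force: [-0.8, 0.4, -0.6]
opening: 0.94
```

```bash
python3 st.py; python3 look.py w4
python3 - <<'E'
import cv2,numpy as np
im=cv2.imread("pics/w4.png")
cv2.imwrite("pics/w4c.png",(255*(im/255.)**0.5).astype(np.uint8))
E
```

```text
15.25 F [-0.8  0.4 -0.6] Ftool [ 0.6  0.1 -0.9] M [ 0.05  0.01 -0.04] [567.31  40.32 418.53] turned 68.48
closed_mark [('wrist', [372.0, 246.0], 0.62, [602.0, 10.9]), ('scene', [302.0, 247.0], 0.91, [608.0, 10.4]), ('side', [352.0, 234.0], 0.57, [596.5, 14.5])]
ring_top [('scene', [328.0, 229.0], 0.78, [569.1, 43.6]), ('side', [304.0, 298.0], 0.55, [596.0, 170.0])]
tooth_tip [('wrist', [318.0, 279.0], 0.66, [556.0, 3.6]), ('scene', [307.0, 226.0], 0.91, [556.6, 4.8]), ('side', [379.0, 233.0], 0.89, [556.4, 6.6])]
knob_grip [('wrist', [316.0, 242.0], 0.95, [567.9, 40.5]), ('scene', [326.0, 211.0], 0.69, [558.7, 37.8]), ('side', [368.0, 228.0], 0.65, [562.0, 39.9])]
knob_top [('wrist', [317.0, 247.0], 0.56, [569.0, 41.6]), ('scene', [324.0, 206.0], 0.79, [568.0, 36.6])]
inlet_tip [('wrist', [221.0, 182.0], 0.93, [510.9, 93.2]), ('scene', [364.0, 228.0], 0.64, [509.1, 93.4]), ('side', [403.0, 266.0], 0.61, [508.1, 34.2])]
blue_cup_mid [('wrist', [313.0, 284.0], 0.81, [535.8, -38.0]), ('scene', [288.0, 261.0], 0.67, [537.8, -39.2]), ('side', [400.0, 266.0], 0.78, [531.3, -38.7])]
white_cup_mid [('wrist', [412.0, 339.0], 0.92, [613.5, -134.2]), ('scene', [275.0, 276.0], 0.94, [585.7, -48.5]), ('side', [414.0, 229.0], 0.72, [538.0, -140.3])]
yellow_cup_mid [('wrist', [378.0, 124.0], 0.76, [645.2, 89.1]), ('scene', [348.0, 314.0], 0.68, [648.4, 94.9]), ('side', [307.0, 297.0], 0.78, [639.7, 86.9])]
green_cup_mid [('wrist', [409.0, 175.0], 0.57, [658.9, 34.8]), ('scene', [311.0, 311.0], 0.87, [656.7, 36.5]), ('side', [311.0, 273.0], 0.89, [656.8, 37.6])]
t 16.9 j [ 3.9 14.6 99.9  0.  65.6 23.9] turn [-69.98  -0.    -0.  ] shift before turn(mm) [-3.1 -0.5 -3.2] after turn [-3.1  2.9 -1.5] op 0.938 jawang -19.9808577270022
```

View pics/w4c.png

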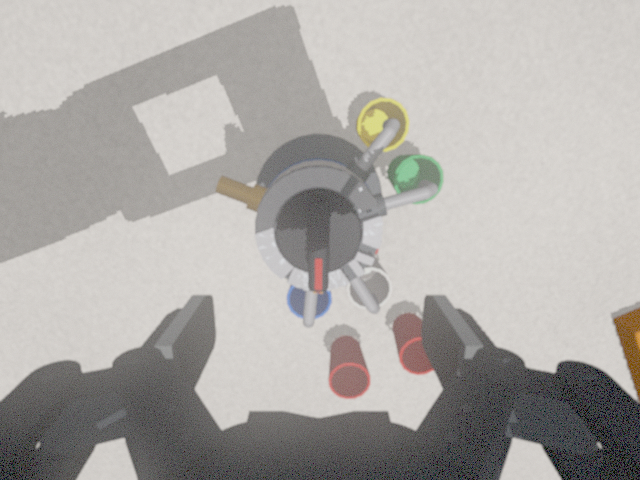

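```bash
python3 -c "
from h import *
print(sign_off())"
```

```text
the job is handed in; nothing more can be done
None
```

I handed the job in with the knob turned to the blue cup's spout and, by every check I had, fully down in its notch. `sign_off()` reports no verdict, so whether it passed is not confirmed.

- **Pull:** I gripped the bar, with about 2 N of side force on closing. I then pulled the knob up about 9 mm, where the force was 8 N, as the spring figures predict.
- **Turn and notch:** I turned it clockwise as seen from above, and rode the ring lightly at about 5 N from 60° on. At about 67.5° the force flipped from +5 N to −6 N, so the tooth had entered the notch. That notch is about 6° to one side of the blue spout's line.
- **Let down and release:** I centred it at 68.5° and lowered it to within 0.2 mm of the height where I first gripped it. The twisting moment there was about zero. I then opened the fingers and backed off.

**Last checks:**
- The wrist picture shows the pointer stripe over the blue spout and cup, and the flange looks the same width as at the start.
- All four cups stand, at their earlier positions within the cameras' scatter of a few mm. The networks confused the white cup with the red look-alikes in some views.
- The inlet tip moved 1–3 mm by the wrist camera, which is about its accuracy. One low-confidence side-camera reading disagreed; it gave the blue cup's pixel, so I took it as a misdetection.
- The force on the tool was about zero after release. Side force during the turn stayed around 4–7 N.

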